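# Draw out the dispensing board

## Task

Take the white jar cap that lies open side up and set it, still open side up, into the round recess of the plywood board on the low drawer cabinet, so that it serves as a dish. Then slide the board out along its runners, without lifting it off or letting it tip, until its outer end is level with the upright steel marker post. More than half of the board then hangs over the edge, so finish while still holding the board by its wooden grip block, lying flat and still, and leave everything else where it is.

Things in the scene. Friction and masses are not known exactly. Their poses are not given: they have to be found in the camera images.
- cap_center (a point): The white plastic jar cap that lies open side up (a shallow dish), 52 mm in outer diameter, 24 mm tall, wall 3 mm, closed bottom 4 mm thick, 30 g. This point is on its axis half-way up; its z axis points out of the open side. It lies on the table, either left-front or right-front of the cabinet.
- cap_down_center (a point): An identical white cap that lies open side DOWN (closed face on top) at the other of the two places: not to be used, leave it alone. This point is on its axis half-way up.
- stand: The low white drawer cabinet, fixed, 114 mm (x) by 300 mm (y) by 90 mm high, on the table. Origin at the centre of its underside; its own y axis is the direction in which the board slides out (roughly the robot's left), its x axis points roughly away from the robot. On its flat top two wooden runner strips, 8 mm wide and 8 mm high, flank the board with 4 mm of play on each side.
- edge (a point): The middle of the cabinet's outer (+y) top edge, at the height of its flat top (90 mm), over which the board is slid out; axes as the cabinet's.
- board_end (a point): The middle of the board's outer end, on its top face. The board is loose plywood, 90 mm (x) by 300 mm (y) by 16 mm thick, 300 g, lying flat on the cabinet between the runners, its y axis pointing outward along the slide. It starts with its end 0 to 30 mm past the edge; it balances roughly about its middle.
- recess (a point): The centre of the floor of the round recess in the board: 58 mm in diameter, 7 mm deep, 60 mm in from the board's outer end, its floor 9 mm above the underside. A seated cap's centre is 12 mm above this point and the cap stands 17 mm above the board's top.
- cleat (a point): The dark wooden grip block fixed on the board near its inner end: 50 mm across the board (x), 20 mm along it (y), 38 mm tall above the board's top. This point is inside it, 24 mm above the board's top face (14 mm below the block's top), 275 mm from the board's outer end; axes as the board's.
- post_top (a point): The top of the steel marker post, fixed: an upright round rod 14 mm thick, 140 mm tall, on a foot 56 mm across, standing beyond the cabinet's outer end on the board's far side, about 30 to 40 mm clear of the board's path. Its axes are parallel to the cabinet's: the board's outer end is at the mark when its y in this frame is 0 (the rod's axis). The mark lies 175 to 205 mm past the cabinet's edge.
- mortar: White ceramic mortar bowl, 110 mm across, 70 mm high, on the table at the left. Bystander; origin at the centre of its underside.
- scoop_grip (a point): Steel spoon 150 mm long lying on the table in front of the cabinet. Bystander; the point is on its handle.
- pestle: White ceramic pestle 115 mm long, 36 mm at the thick end, lying on the table at the left. Bystander; origin at the centre of its thick end.
- amber: Amber glass bottle, 48 mm across, 120 mm tall, standing right of the cabinet. Bystander; origin at the centre of its underside.
- jar: Pale jar with a white label and lid, 76 mm across, 120 mm tall, standing behind the cabinet. Bystander; origin at the centre of its underside.
There are look-alikes about, which are no part of the job. Leave any red look-alike of the part that bears cap_center alone.

How it is judged (in metres and radians):
On the way, in this order (a step that is already met when the one before it is completed fails the run):
1. the open-side-up cap sits in the board's recess, open side up and let go (horizontal distance between cap_center and recess below 0.006 m and angle between cap_center's own z axis and vertical below 0.12 rad and z of cap_center in the frame of recess between 0.008 and 0.016 m and contact force between the fingers and cap below 0.1 N), for 0.3 s.
2. the board's end is level with the marker post, the board flat on the cabinet (y of board_end in the frame of post_top between -0.008 and 0.008 m and z of board_end in the frame of edge between 0.006 and 0.026 m and angle between board_end's own z axis and vertical below 0.05 rad), for 0.2 s.
At the end, for the whole second after the job is handed in: Cap seated open side up in the recess (within 6 mm), fingers off it; the board's end within 8 mm of the post's axis along the slide; the board flat on the cabinet (10 mm, 0.05 rad), still, off the table, and the fingers still on it (over 0.3 N) (all of step 1 and all of step 2 and contact force between the fingers and board above 0.3 N and contact force between board and table below 0.1 N and contact force between board and stand above 0.1 N and linear speed of board below 0.01 m/s); the arm keeps its last pose, push and grip.
It fails at once if the board tips (more than 0.15 rad) (angle between board_end's own z axis and vertical above 0.15 rad).
It fails at once if the board is lifted off the cabinet (its grip block more than 20 mm up) (z of cleat in the frame of edge above 0.06 m).
It fails at once if the other cap, the mortar, the spoon, the pestle, the amber bottle or the pale jar is moved more than 30 mm (distance of any of cap_down_center, mortar, scoop_grip, amber, jar, pestle from where it was at the start of the episode above 0.03 m).
It also fails if it takes over 59 s, if anything falls off the work surface, if the arm or the gripper's body presses on something with over 40 N, if the wrist force passes 120 N, or if a joint passes its speed limit or range.

## Robot

A 6-joint arm with a two-finger parallel gripper is mounted at the origin on the work surface. World frame = base frame: x ahead of the robot, y to its left, z up, the work surface at z = 0. Lengths are in m, angles in degrees, forces in N, time in s.
With the tool pointing down it reaches from about 0.2 to 0.875 m from the base axis. Payload 3.4 kg.
Tool frame: the origin (TCP) lies at the very end of the fingers, on their centre line; the grasp point (between the pads) lies 19 mm behind it (ctrl.grip_point_offset is the distance from the TCP to the grasp point, in m); z points along the fingers, y is the direction in which the jaws open and shut (so a half turn about z gives the same grasp; the last joint's range is limited). The gripper opens to 94 mm and grips with 3 to 60 N. Pads are 16 mm wide; open, the fingers measure 119 mm over their backs; the gripper's body (75 mm by 177 mm) begins 78 mm behind the grasp point.
Start: joints at [67.323, 15.808, 86.224, -0, 77.962, -6.933], TCP at [0.156, 0.553, 0.205] pointing down, gripper open.
Joint ranges: [-165.64, 165.64], [-43.16, 119.46], [12.63, 154.43], [-67.54, 247.53], [6.08, 155.33], [-154.97, 154.97]. Speed limits (degrees/s): [147.25, 147.25, 180, 180, 180, 180].

## Interface

Orientations are given as [roll, pitch, yaw] about the fixed x, y, z axes, in that order (R = Rz(yaw) Ry(pitch) Rx(roll)).
In Python, from cell import ctrl gives the robot as it stands.
- The arm moves only by the tool step_arm, never from a script. Its argument "steps" is one flat list of numbers, 5 for each row, row after row: the shift along the world's x, y, z in cm, then the turn about the world's z in rad, then the finger opening in cm, from 0 to 9.4. In form: [tx, ty, tz, roll, hand, tx, ty, tz, roll, hand, ...]. A call has 1 to 20 rows; each row is the pose to reach, as a shift and turn from the pose commanded when the call began; what a row does not reach only later rows make up. A row lasts 1/12 s, in which the tool goes at most 41.7 mm and 7.16 degrees, less where a joint would pass 70% of its speed; a pose out of reach is approached as far as the arm can. A call with a gripper value outside its range is refused whole. The fingers move at their own pace and stop on an object; "grip_force" is the grip in N (left out, the last holds). Time passes only in rows, so rows that repeat a pose let the fingers close. It gives the time, the measured TCP pose, the force and the opening at its end, in the units of the state.
- ctrl.read_state(): the state, without advancing time (a new reading comes with each control period).
- ctrl.capture(name): name is "scene" or "top" or "wrist"; returns a dict with "frame" (384x512x3 uint8, red, green, blue), "range_z" (384x512 float32, m along the optical axis (not along the pixel's ray), 0 where there is no reading), "intrinsics" (3x3 intrinsics, pixels), "rvec" (rotation vector, rad) and "tvec" (3), from world to camera coordinates, as OpenCV has them; the wrist camera has in their place "tool_from_camera" (4x4, takes a point from camera to tool coordinates, whose origin is the TCP and whose axes are the flange's). Camera axes: x right, y down, z forward; pixel columns grow to the right and rows downward; lengths in m; the calibration is good to about 2 mm. A picture is of the moment at which its call begins: read the wrist's pose just before it.
- ctrl.sign_off(): hands the job in, once; it reports no verdict.
The state is a dict: "clock": time; "joints": joint angles; "qvel": joint speeds; "joint_torque": joint torques, N m; "eef_pos": TCP position; "eef_rot": TCP orientation; "wrist_force": force on the tool from outside, world axes, zero at the start; "torque": the same for the moment, N m; "gripper_width": finger opening in m.
Only numpy, scipy, OpenCV 4.12 (cv2) and the standard library are available. Lean on these libraries where they do the work, as an engineer would, in place of code of your own. Each camera call takes 0.05 s, during which the arm holds its last target.

## Working session

There is one attempt and no reset: what is moved stays moved. The work goes in short steps, Python scripts to look and compute and a tool call to move; the robot and the scene stay as the last step left them, time stands still between calls to the robot, and variables do not carry over. Pictures are saved under pics/ and viewed, and the job is handed in when it is done.

Besides the shell and the picture viewer there is one more tool, called after "Request:" as name(argument=value, ...), one argument or row to a line, values as JSON. step_arm: Moves the arm, as the interface text tells. Its arguments: {"type":"object","properties":{"steps":{"type":"array","items":{"type":"number"}},"grip_force":{"type":"number"}},"required":["steps"]}

```bash
ls; mkdir -p pics; cat > h.py <<'E'
import numpy as np,cv2
from cell import ctrl
def cap(n):
    c=ctrl.capture(n)
    np.savez(''+n+'.npz',**{k:np.array(v) for k,v in c.items()})
    return c
def world(c,T=None):
    K=np.array(c['intrinsics']);z=np.array(c['range_z']);v,u=np.mgrid[:z.shape[0],:z.shape[1]]
    p=np.stack([(u-K[0,2])/K[0,0]*z,(v-K[1,2])/K[1,1]*z,z],-1)
    R=cv2.Rodrigues(np.array(c['rvec'],float))[0];t=np.array(c['tvec']).ravel()
    return (p-t)@R
E
python3 - <<'E'
from h import *
s=ctrl.read_state();print(s)
for n in ['scene','top']:
    c=cap(n);cv2.imwrite(f'pics/{n}0.png',cv2.resize(c['frame'][:,:,::-1],(800,600)))
    print(c['intrinsics'],c['tvec'])
E
```

```text
pics
{'clock': 0.0, 'joints': array([ 6.73210471e+01,  1.58466805e+01,  8.62952317e+01, -5.88521551e-04,
        7.79624877e+01, -6.93252347e+00]), 'qvel': array([-0.02965235, -0.04303487, -0.08652122, -0.08745974,  0.01236306,
       -0.06319771]), 'joint_torque': array([-7.85922384e-04, -4.04599535e+01, -2.37225527e+01,  7.00282655e-02,
        3.48103268e-02, -1.86847287e-04]), 'eef_pos': array([0.155825  , 0.55288077, 0.20461405]), 'eef_rot': array([-1.79896294e+02, -1.20299406e-02,  1.64253683e+02]), 'wrist_force': array([ 0.28335127, -0.10818913, -0.32947814]), 'torque': array([ 0.04655676, -0.06207412, -0.02295257]), 'gripper_width': 0.09404399469457835}
[[384.23489899   0.         260.85834337]
 [  0.         384.23489899 189.76335691]
 [  0.           0.           1.        ]] [-0.17368328 -0.3898528   1.42556583]
[[400.99176729   0.         250.58472897]
 [  0.         400.99176729 195.13013405]
 [  0.           0.           1.        ]] [0.02318915 0.61111083 1.28594865]
```

View pics/scene0.png

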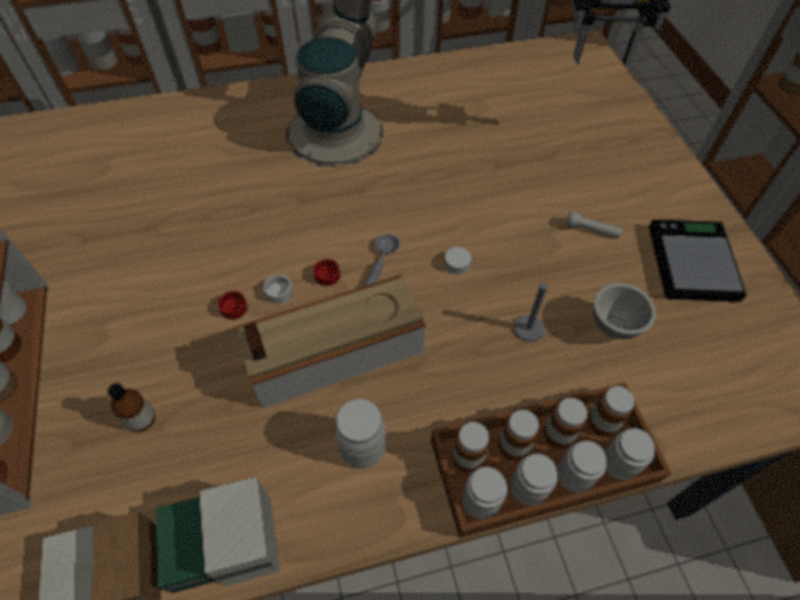

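View pics/top0.png

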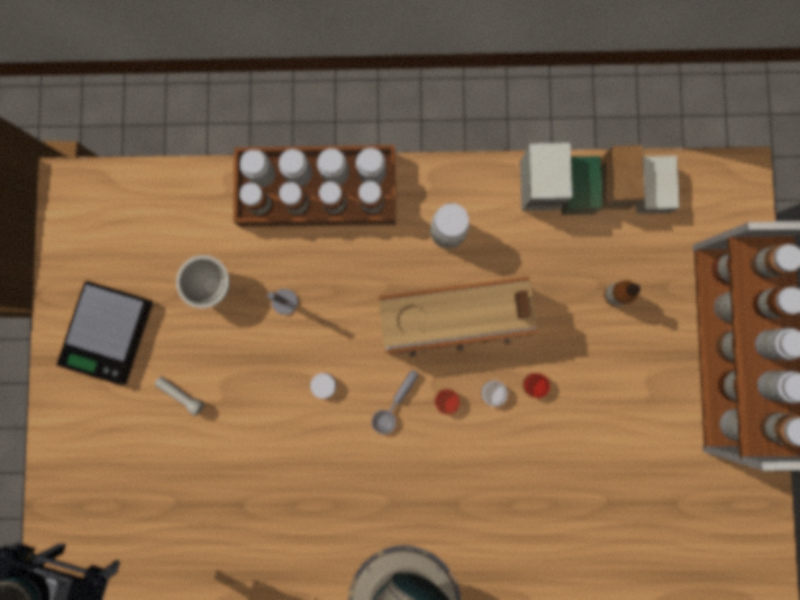

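```bash
python3 - <<'E'
from h import *
c=np.load('top.npz');W=world(c);np.save('Wtop.npy',W)
f=c['frame']
def at(u,v,r=2):
    u=int(u*.64);v=int(v*.64);return np.round(np.median(W[v-r:v+r+1,u-r:u+r+1].reshape(-1,3),0),3)
for n,(u,v) in dict(cap=(495,394),red1=(447,402),red2=(537,385),capd=(323,386),recess=(411,320),cleat=(523,304),post=(288,299),foot=(287,303),jar=(450,220),amber=(630,290),table=(300,450),brd=(460,318),scoop=(410,380),mortar=(203,282)).items(): print(n,at(u,v))
crop=f[160:280,220:370];cv2.imwrite('pics/c1.png',cv2.resize(crop[:,:,::-1],(750,600),interpolation=cv2.INTER_CUBIC))
# caps centroid
def cc(u,v,zlo,zhi,R):
    p0=at(u,v);m=(np.hypot(W[...,0]-p0[0],W[...,1]-p0[1])<R)&(W[...,2]>zlo)&(W[...,2]<zhi)
    P=W[m]; (x,y),r=cv2.minEnclosingCircle(P[:,:2].astype(np.float32)); print(u,m.sum(),P.mean(0),x,y,r)
cc(495,394,.017,.04,.036);cc(323,386,.017,.04,.036);cc(447,402,.017,.04,.036);cc(537,385,.017,.04,.036)
m=(W[...,2]>.086)&(W[...,2]<.114)&(W[...,0]>.35)&(W[...,0]<.65)&(abs(W[...,1]+.05)<.3)
P=W[m];print(m.sum());r=cv2.minAreaRect(P[:,:2].astype(np.float32));print(r,cv2.boxPoints(r))
m=(W[...,2]>.100)&(W[...,2]<.114)&(W[...,0]>.35)&(W[...,0]<.65)&(abs(W[...,1]+.05)<.3)
P=W[m];print(m.sum());r=cv2.minAreaRect(P[:,:2].astype(np.float32));print(r,cv2.boxPoints(r),P[:,2].mean())
m=(W[...,2]>.130)&(W[...,2]<.16)&(W[...,0]>.35)&(W[...,0]<.65)&(abs(W[...,1]+.05)<.2)
P=W[m];print(m.sum());r=cv2.minAreaRect(P[:,:2].astype(np.float32));print(r,cv2.boxPoints(r),P[:,2].mean())
m=(W[...,2]>.130)&(W[...,2]<.16)&(W[...,0]>.35)&(W[...,0]<.65)&(abs(W[...,1]-.25)<.1)
P=W[m];print(m.sum(),P.mean(0),P.min(0),P.max(0))
m=(W[...,2]>.03)&(W[...,2]<.16)&(W[...,0]>.35)&(W[...,0]<.65)&(abs(W[...,1]-.25)<.1)
print(np.round(W[m],3)[::3])
E
```

```text
cap [ 0.424 -0.195  0.006]
red1 [ 0.408 -0.096  0.007]
red2 [ 0.443 -0.283  0.006]
capd [0.444 0.164 0.025]
recess [ 0.577 -0.022  0.101]
cleat [ 0.602 -0.233  0.144]
post [0.629 0.24  0.007]
foot [0.622 0.242 0.01 ]
jar [ 0.772 -0.101  0.121]
amber [ 0.629 -0.445  0.12 ]
table [0.31  0.213 0.001]
brd [ 0.579 -0.117  0.108]
scoop [ 0.455 -0.018  0.019]
mortar [0.667 0.422 0.017]
495 52 [ 0.42685734 -0.19265482  0.02455387] 0.4257756769657135 -0.1923500895500183 0.026186751201748848
323 199 [0.44455684 0.16291084 0.02464422] 0.4444348216056824 0.16343291103839874 0.02581680938601494
447 50 [ 0.40792513 -0.09470476  0.02502369] 0.4094221591949463 -0.09463661909103394 0.02589677833020687
537 57 [ 0.44184454 -0.27993555  0.02476086] 0.4415019750595093 -0.28008419275283813 0.026153571903705597
3419
((0.5762693881988525, -0.009530752897262573), (0.1284133642911911, 0.5107649564743042), 3.0153889656066895) [[ 0.49871743  0.24212058]
 [ 0.5255858  -0.26793715]
 [ 0.65382135 -0.26118207]
 [ 0.626953    0.24887565]]
2771
((0.5769766569137573, -0.009524822235107422), (0.12552249431610107, 0.510
[... 235 characters left out ...]
 0.021228982135653496), 6.639715671539307) [[ 0.574698   -0.22803275]
 [ 0.5771526  -0.24911936]
 [ 0.62728167 -0.243284  ]
 [ 0.624827   -0.2221974 ]] 0.14422745271829468
22 [0.62212743 0.24791629 0.13985081] [0.6161741  0.24149313 0.13144034] [0.62888215 0.25400012 0.14287311]
[[0.628 0.251 0.14 ]
 [0.625 0.254 0.142]
 [0.625 0.245 0.142]
 [0.622 0.254 0.141]
 [0.623 0.246 0.138]
 [0.626 0.243 0.109]
 [0.619 0.251 0.142]
 [0.619 0.241 0.143]
 [0.624 0.242 0.096]
 [0.616 0.251 0.142]
 [0.617 0.244 0.131]
 [0.621 0.242 0.094]
 [0.625 0.242 0.049]
 [0.617 0.244 0.1  ]
 [0.62  0.242 0.065]
 [0.615 0.248 0.084]
 [0.618 0.243 0.058]
 [0.616 0.25  0.041]
 [0.463 0.16  0.03 ]
 [0.434 0.163 0.03 ]]
```

View pics/c1.png

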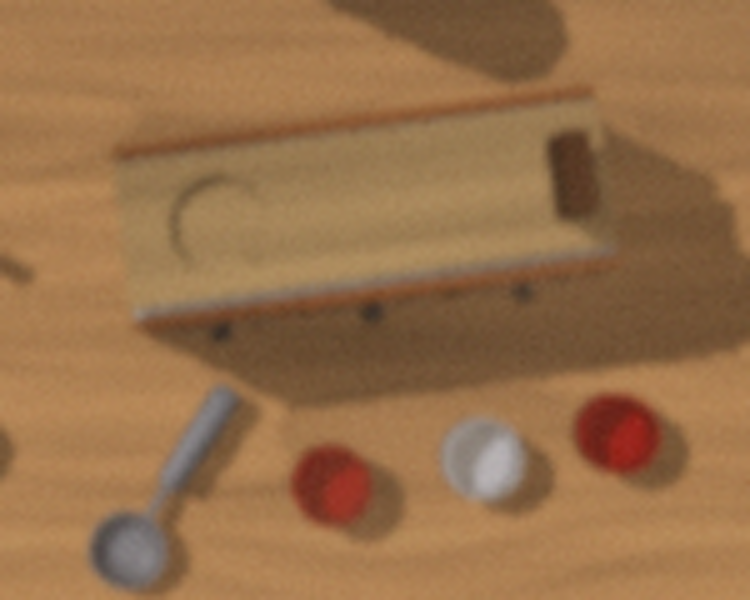

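The crop shows the open white cap at (484,459), red caps at (332,485) and (618,433) on either side, the recess near (218,220) and the grip block at (573,175).

```bash
python3 - <<'E'
from h import *
W=np.load('Wtop.npy')
for lo,hi in ((.101,.112),(.093,.1005),(.1035,.112)):
    m=(W[...,2]>lo)&(W[...,2]<hi)&(W[...,0]>.45)&(W[...,0]<.68)&(W[...,1]<.15)&(W[...,1]>-.3)
    P=W[m];r=cv2.minAreaRect(P[:,:2].astype(np.float32));print(m.sum(),r,cv2.boxPoints(r))
# slice: end positions along columns
c=np.load('scene.npz');V=world(c);np.save('Wscene.npy',V)
for lo,hi in ((.1035,.112),(.13,.16)):
    m=(V[...,2]>lo)&(V[...,2]<hi)&(V[...,0]>.45)&(V[...,0]<.68)&(V[...,1]<.15)&(V[...,1]>-.3)
    P=V[m];r=cv2.minAreaRect(P[:,:2].astype(np.float32));print('scene',m.sum(),r,cv2.boxPoints(r))
f=c['frame']
cv2.imwrite('pics/c2.png',cv2.resize(f[170:270,150:280][:,:,::-1],(780,600),interpolation=cv2.INTER_CUBIC))
m=(V[...,2]>.015)&(V[...,2]<.16)&(abs(V[...,0]-.62)<.03)&(abs(V[...,1]-.25)<.04)
print(V[m].mean(0),V[m][V[m][:,2]>.125])
m=(V[...,2]>.018)&(V[...,2]<.03)&(np.hypot(V[...,0]-.425,V[...,1]+.192)<.035)
print(cv2.minEnclosingCircle(V[m][:,:2].astype(np.float32)))
E
```

```text
2600 ((0.5845375061035156, -0.11201246082782745), (0.11296320706605911, 0.3005864918231964), 7.298810005187988) [[ 0.5094197   0.02988732]
 [ 0.5476074  -0.26826355]
 [ 0.65965533 -0.25391224]
 [ 0.6214676   0.04423863]]
596 ((0.5848268866539001, -0.1125662624835968), (0.11428521573543549, 0.29929330945014954), 7.074245929718018) [[ 0.50968945  0.02890378]
 [ 0.5465491  -0.26811114]
 [ 0.6599643  -0.2540363 ]
 [ 0.6231047   0.04297861]]
2295 ((0.5843372344970703, -0.1120714396238327), (0.11060389876365662, 0.300525426864624), 7.169544696807861) [[ 0.51071405  0.03011438]
 [ 0.54822135 -0.26806128]
 [ 0.6579604  -0.25425726]
 [ 0.6204531   0.0439184 ]]
scene 2904 ((0.5877270698547363, -0.11131106317043304), (0.11148533970117569, 0.30039605498313904), 6.747305393218994) [[ 0.5147236   0.03129745]
 [ 0.5500173  -0.26701808]
 [ 0.66073054 -0.25391957]
 [ 0.62543684  0.04439595]]
scene 166 ((0.6020501852035522, -0.23542827367782593), (0.05123433843255043, 0.019865306094288826), 7.196406841278076) [[ 0.5753906  -0.22878295]
 [ 0.5778791  -0.24849176]
 [ 0.6287098  -0.2420736 ]
 [ 0.6262213
[... 643 characters left out ...]
4666352 0.13870216]
 [0.63059116 0.24636121 0.14489213]
 [0.62848441 0.25102825 0.14033809]
 [0.62149912 0.24206122 0.12916245]
 [0.626621   0.2413002  0.13656781]
 [0.62724407 0.24388428 0.13652581]
 [0.63025313 0.24465137 0.14044871]
 [0.62999117 0.24790162 0.13893879]
 [0.62665799 0.25354081 0.13230763]
 [0.62434487 0.24406509 0.12776915]
 [0.62854787 0.24396347 0.13369454]
 [0.63120842 0.24499673 0.13705652]
 [0.63062378 0.24850464 0.13499448]
 [0.62607055 0.24383226 0.12559533]
 [0.6282243  0.24528285 0.12811313]
 [0.63051444 0.24661067 0.13086684]
 [0.62800547 0.25162503 0.12554474]
 [0.63253846 0.24614864 0.12921937]]
((0.42661264538764954, -0.19282317161560059), 0.027497345581650734)
```

View pics/c2.png

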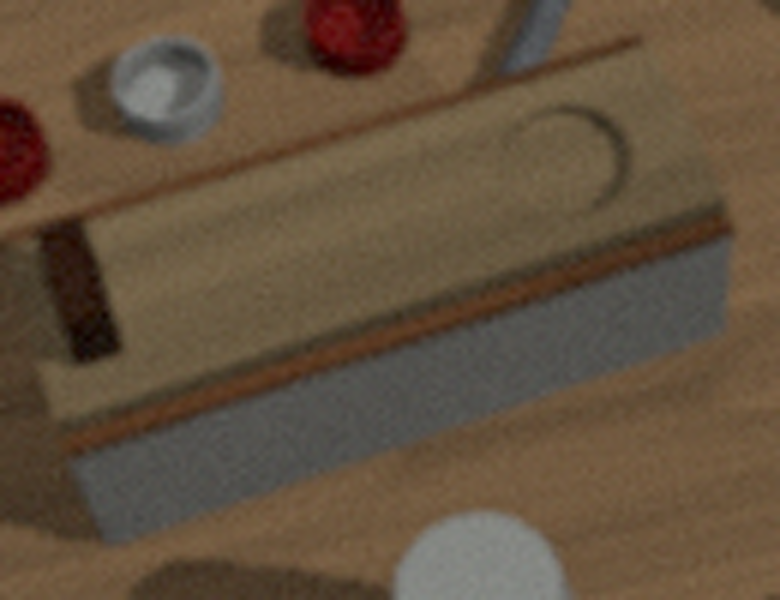

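The scene crop agrees: open cap at (166,90), recess around (565,160), grip block at (80,290). I'll move over the board next and use the wrist camera.

```bash
python3 - <<'E'
from h import *
c=cap('wrist');print(np.round(c['tool_from_camera'],3),c['intrinsics'])
E
```

```text
[[ 0.001 -0.97  -0.242  0.07 ]
 [ 1.     0.001 -0.    -0.   ]
 [ 0.    -0.242  0.97  -0.179]
 [ 0.     0.     0.     1.   ]] [[317.60141349   0.         254.68899843]
 [  0.         317.60141349 189.62747082]
 [  0.           0.           1.        ]]
```

Request:
step_arm(
  steps=[2, -3, 3, 0.1, 9.4, 5, -6, 6, 0.2, 9.4, 8, -9, 8, 0.3, 9.4, 11, -12, 10, 0.4, 9.4, 14, -15.5, 11, 0.4, 9.4, 17, -19, 12, 0.4, 9.4, 20, -22.5, 12, 0.4, 9.4, 22, -26, 12, 0.4, 9.4, 25, -29, 12, 0.4, 9.4, 27, -32, 12, 0.4, 9.4, 30, -35, 12, 0.4, 9.4, 32, -38, 12, 0.4, 9.4, 34, -41.5, 12, 0.4, 9.4, 36, -45, 12, 0.4, 9.4, 38, -48, 12, 0.4, 9.4, 40, -52, 12, 0.4, 9.4, 41, -56, 12, 0.4, 9.4, 42, -57, 12, 0.4, 9.4, 42, -57, 12, 0.4, 9.4, 42, -57, 12, 0.4, 9.4],
)

```text
clock: 1.82
eef_pos: [0.5763, -0.0181, 0.3244]
eef_rot: [179.9, -0.1, -173.0]
wrist_force: [-0.4, 0.6, 0.0]
gripper_width: 0.094
```

```bash
cat >> h.py <<'E'
from scipy.spatial.transform import Rotation as Ro
def wworld(tag):
    s=ctrl.read_state();c=cap('wrist')
    K=np.array(c['intrinsics']);z=np.array(c['range_z']);v,u=np.mgrid[:z.shape[0],:z.shape[1]]
    p=np.stack([(u-K[0,2])/K[0,0]*z,(v-K[1,2])/K[1,1]*z,z],-1)
    T=np.array(c['tool_from_camera']);R=Ro.from_euler('xyz',s['eef_rot'],degrees=True).as_matrix()
    W=(p@T[:3,:3].T+T[:3,3])@R.T+s['eef_pos']; W[z==0]=np.nan
    cv2.imwrite(f'pics/{tag}.png',cv2.resize(c['frame'][:,:,::-1],(800,600)))
    np.save(''+tag+'.npy',W)
    return s,c,W
E
python3 - <<'E'
from h import *
s,c,W=wworld('w1')
m=(W[...,2]>.1035)&(W[...,2]<.112)&(W[...,0]>.45)&(W[...,0]<.68)&(W[...,1]<.15)
P=W[m];r=cv2.minAreaRect(P[:,:2].astype(np.float32));print(m.sum(),r,cv2.boxPoints(r),np.median(P[:,2]))
d=np.hypot(W[...,0]-.575,W[...,1]+.022)
m=(W[...,2]>.09)&(W[...,2]<.1025)&(d<.04)
P=W[m];print(m.sum(),cv2.minEnclosingCircle(P[:,:2].astype(np.float32)),P.mean(0))
E
```

```text
13862 ((0.5860944986343384, -0.11135074496269226), (0.0891592875123024, 0.30077800154685974), 7.073523998260498) [[ 0.5233348   0.03240397]
 [ 0.5603735  -0.26608482]
 [ 0.6488542  -0.25510547]
 [ 0.6118155   0.04338333]] 0.10590789694097802
1573 ((0.5751636028289795, -0.021775059401988983), 0.029107259586453438) [ 0.57515442 -0.02174234  0.09896162]
```

View pics/w1.png

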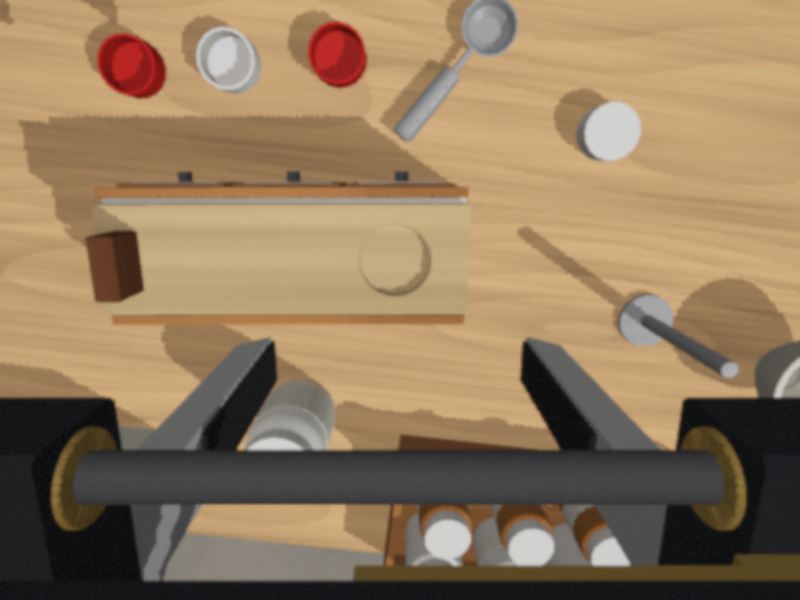

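The wrist view shows the whole cabinet: recess at (395,260), grip block at (115,267), open white cap at (228,58) between the red ones, and the post foot at (645,320).

```bash
python3 - <<'E'
from h import *
W=np.load('w1.npy')
for x,y in ((.426,-.193),(.409,-.095),(.441,-.280)):
    m=(W[...,2]>.017)&(W[...,2]<.03)&(np.hypot(W[...,0]-x,W[...,1]-y)<.036)
    print(m.sum(),cv2.minEnclosingCircle(W[m][:,:2].astype(np.float32)))
m=(W[...,2]>.137)&(W[...,2]<.15)&(abs(W[...,0]-.62)<.03)&(abs(W[...,1]-.25)<.03)
print(m.sum(),W[m].mean(0),cv2.minEnclosingCircle(W[m][:,:2].astype(np.float32)))
m=(W[...,2]>.003)&(W[...,2]<.012)&(np.hypot(W[...,0]-.62,W[...,1]-.25)<.04)
print(m.sum(),W[m].mean(0),cv2.minEnclosingCircle(W[m][:,:2].astype(np.float32)))
m=(W[...,2]>.138)&(W[...,2]<.15)&(abs(W[...,0]-.6)<.05)&(abs(W[...,1]+.23)<.05)
print(m.sum(),W[m].mean(0),cv2.minAreaRect(W[m][:,:2].astype(np.float32)))
E
```

```text
374 ((0.4265722930431366, -0.19231323897838593), 0.026528891175985336)
328 ((0.4097273051738739, -0.09415087103843689), 0.026113705709576607)
428 ((0.44173571467399597, -0.27962344884872437), 0.02657419815659523)
107 [0.62222341 0.2479873  0.13952139] ((0.622847318649292, 0.2485971450805664), 0.007173069287091494)
735 [0.62091383 0.24545024 0.00575294] ((0.621872067451477, 0.24876458942890167), 0.02837085723876953)
821 [ 0.60030799 -0.2332674   0.14339781] ((0.600848376750946, -0.23455208539962769), (0.04890947788953781, 0.020722132176160812), 6.795080184936523)
```

Request:
step_arm(
  steps=[-2.5, -3, 0, 0, 6.8, -5, -6, 0, 0, 6.8, -7.5, -9, -3, 0, 6.8, -10, -12, -6, 0, 6.8, -12.5, -15, -9.5, 0, 6.8, -15, -17.4, -12, 0, 6.8, -15, -17.4, -16, 0, 6.8, -15, -17.4, -19, 0, 6.8, -15, -17.4, -22, 0, 6.8, -15, -17.4, -23, 0, 6.8, -15, -17.4, -23, 0, 6.8, -15, -17.4, -23, 0, 6.8],
)

```text
clock: 2.87
eef_pos: [0.4261, -0.1892, 0.0957]
eef_rot: [180.0, -0.0, -172.7]
wrist_force: [-0.1, -0.5, -0.5]
gripper_width: 0.0677
```

```bash
python3 - <<'E'
from h import *
s,c,W=wworld('w2');print(s['eef_pos'],s['eef_rot'],s['gripper_width'])
x,y=.4265,-.1923
m=(W[...,2]>.015)&(W[...,2]<.03)&(np.hypot(W[...,0]-x,W[...,1]-y)<.036)
print(m.sum(),cv2.minEnclosingCircle(W[m][:,:2].astype(np.float32)))
E
```

```text
[ 0.42605356 -0.18918484  0.09567816] [ 1.79955632e+02 -1.29505835e-02 -1.72728281e+02] 0.06774510560401278
924 ((0.42626166343688965, -0.19194716215133667), 0.02596663311123848)
```

View pics/w2.png

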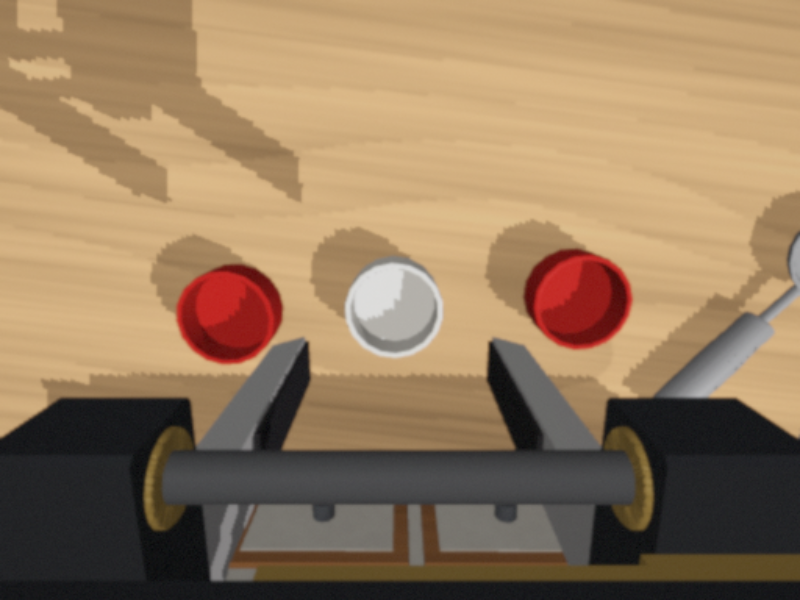

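The open cap is at (393,308), with the red ones at (228,313) and (578,298). Both fingers have free gaps beside it. Going down to grip.

Request:
step_arm(
  grip_force=12,
  steps=[0, -0.3, -2, 0, 6.8, 0, -0.3, -4, 0, 6.8, 0, -0.3, -6, 0, 6.8, 0, -0.3, -7.5, 0, 6.8, 0, -0.3, -8.4, 0, 6.8, 0, -0.3, -8.4, 0, 6.8, 0, -0.3, -8.4, 0, 6.8, 0, -0.3, -8.4, 0, 4.6, 0, -0.3, -8.4, 0, 4.6, 0, -0.3, -8.4, 0, 4.6, 0, -0.3, -8.4, 0, 4.6, 0, -0.3, -8.4, 0, 4.6],
)

```text
clock: 3.92
eef_pos: [0.4267, -0.1938, 0.0124]
eef_rot: [-180.0, 0.1, -172.8]
wrist_force: [-0.7, 0.8, 6.7]
gripper_width: 0.0513
```

Request:
step_arm(
  steps=[0, 0, 0, 0, 4.6, 0, 0, 1, 0, 4.6, 0, 0, 4, 0, 4.6, 0, 0, 7, 0, 4.6, 0, 0, 10, 0, 4.6, 0, 0, 13, 0, 4.6, 0, 0, 16, 0, 4.6, 0, 0, 17, 0, 4.6, 0, 0, 17, 0, 4.6, 0, 0, 17, 0, 4.6],
)

```text
clock: 4.75
eef_pos: [0.4256, -0.1934, 0.1809]
eef_rot: [180.0, -0.0, -172.8]
wrist_force: [-0.7, 0.8, -0.6]
gripper_width: 0.0515
```

```bash
python3 - <<'E'
from h import *
s,c,W=wworld('w3');print(s['eef_pos'],s['eef_rot'],s['gripper_width'],s['wrist_force'])
R=Ro.from_euler('xyz',s['eef_rot'],degrees=True).as_matrix()
L=(W-s['eef_pos'])@R
m=(abs(L[...,0]-0)<.04)&(abs(L[...,1])<.024)&(L[...,2]>-.03)&(L[...,2]<.03)
P=L[m];print(P.min(0),P.max(0),m.sum())
m&=(L[...,2]<-.008)
P=L[m];print(P.min(0),P.max(0),m.sum())
m&=(abs(L[...,1])<.006);P=L[m];print(P[::10])
E
```

```text
[ 0.42563465 -0.1933502   0.18086716] [ 1.79981900e+02 -2.15662755e-02 -1.72829585e+02] 0.05152607258455731 [-0.66779227  0.77710225 -0.62492027]
[-0.02626794 -0.02396853 -0.0139773 ] [0.02594105 0.02398793 0.01248813] 6518
[-0.02626794 -0.02396853 -0.0139773 ] [ 0.02594105  0.02398793 -0.00800465] 1478
[[ 0.02594105 -0.00162542 -0.00884475]
 [ 0.02532505  0.00225861 -0.00866385]
 [ 0.02591836 -0.00158951 -0.01305209]
 [ 0.02497489  0.00390812 -0.00949598]
 [ 0.02496613 -0.00214915 -0.01160754]
 [ 0.02508237  0.00330689 -0.01201225]
 [ 0.0241071  -0.00271328 -0.01054204]
 [ 0.02420064  0.00278469 -0.01085872]
 [ 0.02357154 -0.00381334 -0.01067445]
 [ 0.02359745  0.00168941 -0.01074337]
 [ 0.02330357 -0.00488635 -0.01175991]
 [ 0.02305736  0.0005899  -0.01085882]
 [ 0.02273613 -0.00598451 -0.01176878]
 [ 0.02279769  0.004416   -0.01194016]
 [-0.02174131  0.00538886 -0.00983971]
 [-0.02315533  0.00069782 -0.00845141]
 [-0.02287903 -0.00576938 -0.01015456]
 [-0.02326066  0.00010463 -0.00944827]
 [-0.0223524   0.00594303 -0.01108167]
 [-0.02323822 -0.00048219 -0.01066346]
 [-0.02292201  0.00535979 -0.0112191 ]
 [-0.02345455 -0.001064   -0.01143676]
 [-0.02361273  0.00478285 -0.01113993]
 [-0.0244435  -0.00165391 -0.01082878]
 [-0.02381281  0.00418183 -0.01193552]
 [-0.02451047 -0.00222852 -0.01185784]
 [-0.02471163  0.00361307 -0.01148918]
 [-0.02626794  0.00188047 -0.00990118]]
```

View pics/w3.png

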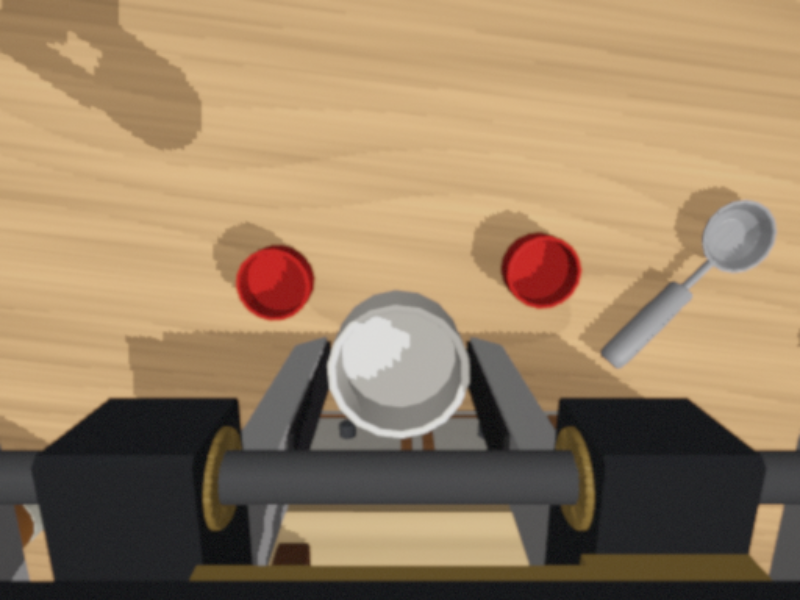

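The cap is held level and centred on the tool at (398,365). The red caps and the spoon haven't moved. Next I carry it over the recess.

Request:
step_arm(
  steps=[2, 2, 1, 0, 4.6, 4.5, 4.5, 1, 0, 4.6, 7, 7.5, 1, 0, 4.6, 9.5, 10.5, 1, 0, 4.6, 12, 13.5, 0, 0, 4.6, 14, 16, -1.5, 0, 4.6, 14.9, 17.2, -3, 0, 4.6, 14.9, 17.2, -3.5, 0, 4.6, 14.9, 17.2, -3.5, 0, 4.6, 14.9, 17.2, -3.5, 0, 4.6, 14.9, 17.2, -3.5, 0, 4.6],
)

```text
clock: 5.72
eef_pos: [0.5744, -0.0226, 0.1464]
eef_rot: [-180.0, -0.0, -172.9]
wrist_force: [-0.3, -0.7, -0.8]
gripper_width: 0.0518
```

```bash
python3 - <<'E'
from h import *
s,c,W=wworld('w4');print(s['eef_pos'],s['eef_rot'],s['gripper_width'],s['wrist_force'])
c=cap('top')
cv2.imwrite('pics/t4.png',cv2.resize(c['frame'][160:280,220:370][:,:,::-1],(750,600),interpolation=cv2.INTER_CUBIC))
R=Ro.from_euler('xyz',s['eef_rot'],degrees=True).as_matrix()
L=(W-s['eef_pos'])@R
m=(abs(L[...,0])<.035)&(abs(L[...,1])<.024)&(L[...,2]>-.03)&(L[...,2]<-.008)
P=L[m];print(P.min(0),P.max(0),m.sum())
E
```

```text
[ 0.57437598 -0.02257207  0.14639504] [-1.79988363e+02 -4.84472532e-02 -1.72892006e+02] 0.05178560280161137 [-0.25484969 -0.7038709  -0.79746874]
[-0.02630888 -0.02399522 -0.01323067] [ 0.02582213  0.02398874 -0.00800696] 1493
```

View pics/w4.png

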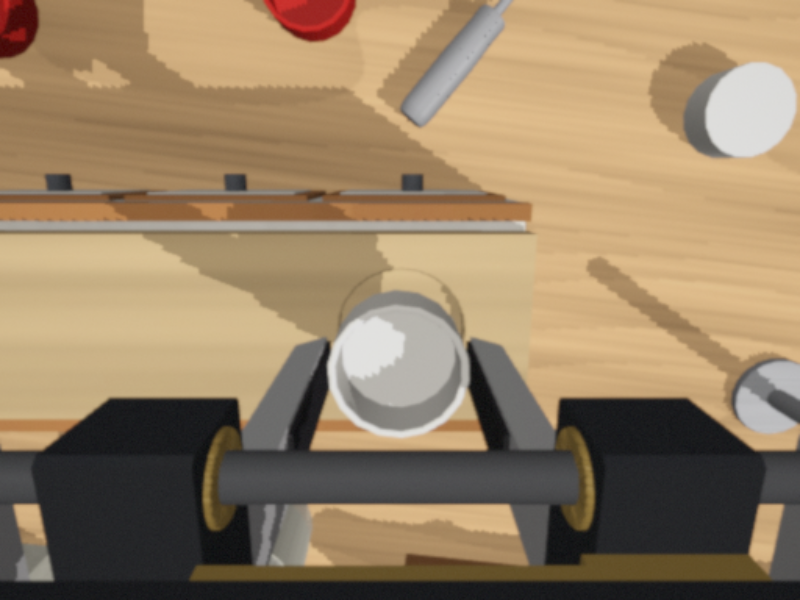

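The cap at (398,365) is right over the recess, whose rim shows behind it at (402,300). Lowering.

Request:
step_arm(
  steps=[0.1, 0.1, -1, 0, 4.6, 0.1, 0.1, -1.8, 0, 4.6, 0.1, 0.1, -2.4, 0, 4.6, 0.1, 0.1, -2.8, 0, 4.6, 0.1, 0.1, -3.1, 0, 4.6, 0.1, 0.1, -3.3, 0, 4.6, 0.1, 0.1, -3.4, 0, 4.6, 0.1, 0.1, -3.4, 0, 4.6, 0.1, 0.1, -3.4, 0, 4.6],
)

```text
clock: 6.57
eef_pos: [0.5762, -0.0205, 0.1126]
eef_rot: [180.0, 0.0, -172.8]
wrist_force: [-0.6, -0.4, -0.4]
gripper_width: 0.0512
```

```bash
python3 - <<'E'
from h import *
s,c,W=wworld('w5');print(s['eef_pos'],s['eef_rot'],s['gripper_width'],s['wrist_force'])
R=Ro.from_euler('xyz',s['eef_rot'],degrees=True).as_matrix()
L=(W-s['eef_pos'])@R
m=(abs(L[...,0])<.035)&(abs(L[...,1])<.024)&(L[...,2]>-.03)&(L[...,2]<-.008)
P=L[m];print(P.min(0),P.max(0),m.sum(),np.sort(W[m][:,2])[-100:].mean())
E
```

```text
[ 0.57621944 -0.02051839  0.11263766] [ 1.79999818e+02  1.86378595e-02 -1.72821160e+02] 0.051171142794592034 [-0.59501025 -0.40225782 -0.39833138]
[-0.0259228  -0.02396858 -0.01355272] [ 0.02590773  0.02397693 -0.0080001 ] 1476 0.12495537804130284
```

View pics/w5.png

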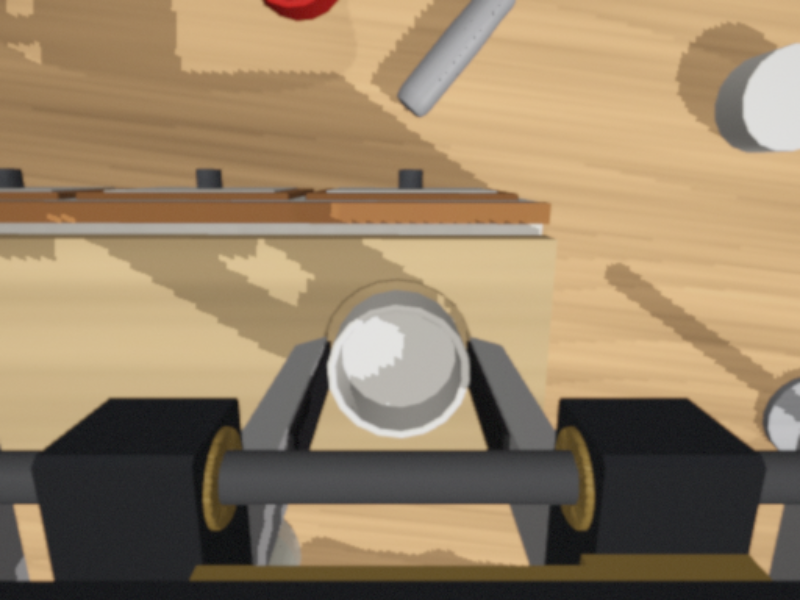

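Request:
step_arm(
  steps=[-0.05, -0.1, -0.1, 0, 4.6, -0.05, -0.1, -0.1, 0, 4.6, -0.05, -0.1, -0.1, 0, 5.4, -0.05, -0.1, -0.1, 0, 6, -0.05, -0.1, -0.1, 0, 6.6, -0.05, -0.1, -0.1, 0, 6.6, -0.05, -0.1, 1, 0, 6.6, -0.05, -0.1, 3, 0, 6.6, -0.05, -0.1, 6, 0, 6.6, -0.05, -0.1, 9, 0, 6.6, -0.05, -0.1, 11, 0, 6.6, -0.05, -0.1, 11, 0, 6.6],
)

```text
clock: 7.62
eef_pos: [0.5785, -0.0219, 0.2284]
eef_rot: [-179.8, 0.6, -172.8]
wrist_force: [1.0, 0.5, 1.0]
gripper_width: 0.0662
```

```bash
python3 - <<'E'
from h import *
s,c,W=wworld('w6');print(s['eef_pos'],s['eef_rot'],s['gripper_width'],s['wrist_force'])
m=(W[...,2]>.119)&(W[...,2]<.128)&(np.hypot(W[...,0]-.575,W[...,1]+.022)<.04)
print(m.sum(),cv2.minEnclosingCircle(W[m][:,:2].astype(np.float32)),W[m].mean(0))
m=(W[...,2]>.1035)&(W[...,2]<.112)&(W[...,0]>.45)&(W[...,0]<.68)&(W[...,1]<.15)&(W[...,1]>-.3)
P=W[m];r=cv2.minAreaRect(P[:,:2].astype(np.float32));print(m.sum(),r,cv2.boxPoints(r))
c=cap('top');V=world(c)
m=(V[...,2]>.13)&(V[...,2]<.16)&(abs(V[...,0]-.6)<.05)&(abs(V[...,1]+.235)<.05)
print(m.sum(),V[m].mean(0),cv2.minAreaRect(V[m][:,:2].astype(np.float32)))
E
```

```text
[ 0.57854301 -0.02194199  0.22843696] [-179.83735782    0.5825268  -172.81599511] 0.06618276615851784 [1.03601187 0.53529699 0.96294331]
590 ((0.575388491153717, -0.02184460498392582), 0.02594812400639057) [ 0.57547695 -0.02194305  0.12241612]
23671 ((0.5862753987312317, -0.11113014817237854), (0.09031123667955399, 0.30089229345321655), 7.265163421630859) [[ 0.5224567   0.03239769]
 [ 0.56050795 -0.2660789 ]
 [ 0.6500941  -0.25465798]
 [ 0.61204284  0.04381859]]
129 [ 0.60020624 -0.23440626  0.14444734] ((0.6009199023246765, -0.2349899858236313), (0.049981553107500076, 0.02068937011063099), 8.274861335754395)
```

View pics/w6.png

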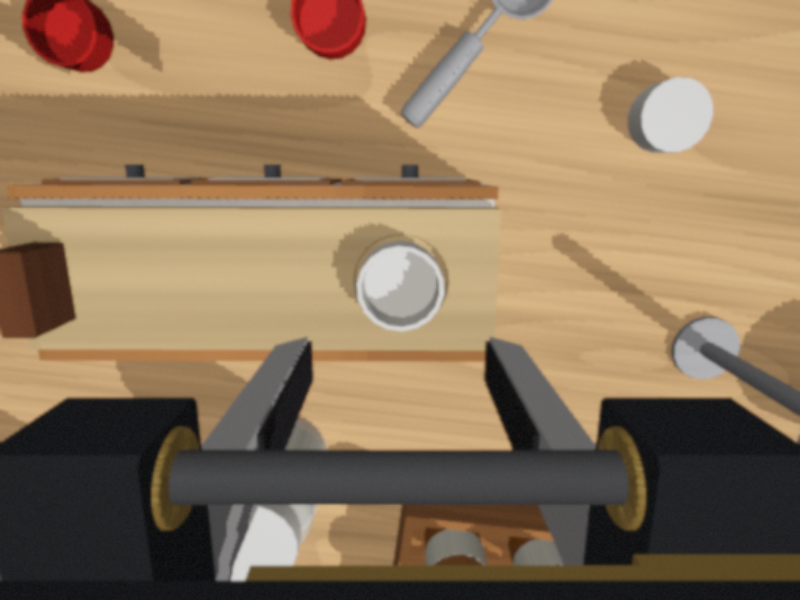

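The cap is seated, with its rim at (400,287), within 1 mm of the recess centre, and the board hasn't moved. Next the grip block, at (35,290).

Request:
step_arm(
  steps=[0.3, -2, 0, 0, 5.4, 0.6, -5, 0, 0, 5.4, 1, -8.5, 0, 0, 5.4, 1.5, -12, 0, 0, 5.4, 2, -16, 0, 0, 5.4, 2.4, -19, -1, 0, 5.4, 2.6, -21, -3, 0, 5.4, 2.6, -21.3, -5, 0, 5.4, 2.6, -21.3, -5.2, 0, 5.4, 2.6, -21.3, -5.2, 0, 5.4, 2.6, -21.3, -5.2, 0, 5.4],
)

```text
clock: 8.63
eef_pos: [0.6013, -0.2337, 0.1702]
eef_rot: [179.9, -0.1, -172.8]
wrist_force: [0.1, 0.2, -0.5]
gripper_width: 0.0541
```

```bash
python3 - <<'E'
from h import *
s,c,W=wworld('w7');print(s['eef_pos'],s['eef_rot'],s['gripper_width'],s['wrist_force'])
R=Ro.from_euler('xyz',s['eef_rot'],degrees=True).as_matrix()
m=(W[...,2]>.138)&(W[...,2]<.15)&(abs(W[...,0]-.6)<.05)&(abs(W[...,1]+.235)<.025)
r=cv2.minAreaRect(W[m][:,:2].astype(np.float32));print(m.sum(),r)
E
```

```text
[ 0.60130171 -0.23371587  0.17016323] [ 1.79929344e+02 -5.61378894e-02 -1.72796470e+02] 0.054056553171212184 [ 0.12198963  0.22597162 -0.45637092]
2024 ((0.6010935306549072, -0.23485955595970154), (0.04971790686249733, 0.01971583440899849), 6.833458423614502)
```

View pics/w7.png

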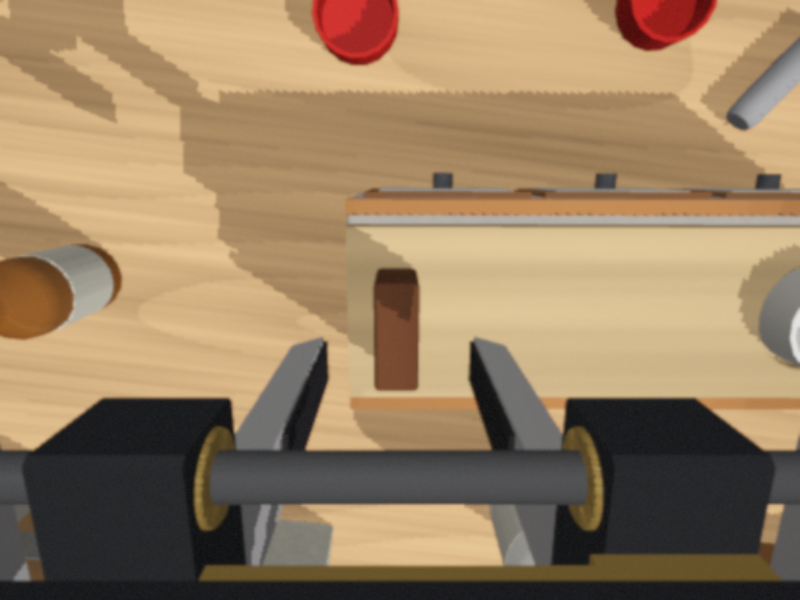

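The block at (397,330) lies centred between the open fingers. Lowering and gripping.

Request:
step_arm(
  grip_force=25,
  steps=[0, -0.1, -2, 0, 5.4, 0, -0.1, -4, 0, 5.4, 0, -0.1, -5, 0, 5.4, 0, -0.1, -5.5, 0, 5.4, 0, -0.1, -5.5, 0, 5.4, 0, -0.1, -5.5, 0, 5.4, 0, -0.1, -5.5, 0, 4, 0, -0.1, -5.5, 0, 3, 0, -0.1, -5.5, 0, 2, 0, -0.1, -5.5, 0, 1.4, 0, -0.1, -5.5, 0, 1.4, 0, -0.1, -5.5, 0, 1.4, 0, -0.1, -5.5, 0, 1.4, 0, -0.1, -5.5, 0, 1.4],
)

```text
clock: 9.85
eef_pos: [0.6015, -0.2351, 0.1157]
eef_rot: [180.0, 0.0, -172.8]
wrist_force: [0.1, 1.2, 2.4]
gripper_width: 0.02
```

```bash
python3 - <<'E'
from h import *
s=ctrl.read_state();print(s['clock'],s['eef_pos'],s['eef_rot'],s['gripper_width'],s['wrist_force'],s['torque'])
c=cap('scene');V=world(c)
m=(V[...,2]>.1035)&(V[...,2]<.112)&(V[...,0]>.45)&(V[...,0]<.68)&(V[...,1]<.1)&(V[...,1]>-.15)
print(cv2.boxPoints(cv2.minAreaRect(V[m][:,:2].astype(np.float32))))
E
```

```text
9.85 [ 0.60154529 -0.23513746  0.11573581] [ 1.79957410e+02  1.19071120e-02 -1.72834756e+02] 0.019971637253176307 [0.11672703 1.2060956  2.35078824] [ 0.31072148  0.02660686 -0.04729644]
[[ 0.52066684  0.03074372]
 [ 0.5444571  -0.1605958 ]
 [ 0.63717175 -0.14906813]
 [ 0.6133815   0.04227139]]
```

Block gripped (20 mm opening). Sliding out about 190 mm along the runners (direction (-0.124, 0.992)), then measuring again.

Request:
step_arm(
  steps=[-0.05, 0.4, -0.05, 0, 1.4, -0.13, 1, -0.1, 0, 1.4, -0.27, 2, -0.1, 0, 1.4, -0.45, 3.2, -0.1, 0, 1.4, -0.6, 4.4, -0.1, 0, 1.4, -0.75, 5.6, -0.1, 0, 1.4, -0.9, 6.8, -0.1, 0, 1.4, -1.05, 8, -0.1, 0, 1.4, -1.2, 9.2, -0.1, 0, 1.4, -1.35, 10.4, -0.1, 0, 1.4, -1.5, 11.6, -0.1, 0, 1.4, -1.65, 12.7, -0.1, 0, 1.4, -1.8, 13.9, -0.1, 0, 1.4, -1.95, 15.1, -0.1, 0, 1.4, -2.1, 16.2, -0.1, 0, 1.4, -2.2, 17.2, -0.1, 0, 1.4, -2.3, 18, -0.1, 0, 1.4, -2.4, 18.5, -0.1, 0, 1.4, -2.4, 18.8, -0.1, 0, 1.4, -2.4, 18.8, -0.1, 0, 1.4],
)

```text
clock: 11.57
eef_pos: [0.5788, -0.0491, 0.1159]
eef_rot: [-179.7, 0.2, -172.7]
wrist_force: [0.7, -5.0, 6.2]
gripper_width: 0.0197
```

```bash
cat > chk.py <<'E'
from h import *
import sys
t=sys.argv[1]
s=ctrl.read_state();print(s['clock'],s['eef_pos'],s['eef_rot'],s['gripper_width'],s['wrist_force'],s['torque'])
sd=np.array([-.1245,.9922]);post=np.array([.6225,.2483])
for n in ('top','scene'):
    c=cap(n);V=world(c)
    m=(V[...,2]>.1015)&(V[...,2]<.112)&(V[...,0]>.45)&(V[...,0]<.605)&(V[...,1]<.3)&(V[...,1]>.07)
    P=V[m];q=(P[:,:2]-post)@sd
    h=np.histogram(q,np.arange(-.05,.03,.002));print(n,m.sum(),'end(95..99.5%)',np.percentile(q,[98,99,99.7]),'max',q.max());print(h[0])
    r=cv2.minAreaRect(P[:,:2].astype(np.float32));print(r)
    A=np.c_[P[:,:2],np.ones(len(P))];print('plane',np.linalg.lstsq(A,P[:,2],rcond=None)[0])
    e=post*0+s['eef_pos'][:2]+.215*sd
    m=(V[...,2]>.117)&(V[...,2]<.130)&(np.hypot(V[...,0]-e[0],V[...,1]-e[1])<.04)
    print('cap',m.sum(),V[m].mean(0),cv2.minEnclosingCircle(V[m][:,:2].astype(np.float32)),'recess pred',e)
    k=2
    cv2.imwrite(f'pics/{n}{t}.png',cv2.resize(c['frame'][:,:,::-1],(800,600)))
E
python3 chk.py s1
```

```text
11.5667 [ 0.57882369 -0.04907918  0.1159223 ] [-1.79728892e+02  1.67667743e-01 -1.72725168e+02] 0.019651374281686035 [ 0.70603633 -4.97666575  6.1515922 ] [-0.60150789  0.13982424  0.12738998]
top 1308 end(95..99.5%) [-0.01884744 -0.01724589 -0.01603938] max -0.014964720849713361
[11 23 17 21 18 19 18 15 20 19 18 16 20 20 16 21 16  4  0  0  0  0  0  0
  0  0  0  0  0  0  0  0  0  0  0  0  0  0  0]
((0.5530085563659668, 0.145051509141922), (0.09033045917749405, 0.15733566880226135), 7.403051376342773)
plane [ 0.0015474  -0.00476414  0.10633469]
cap 59 [0.5498866  0.16412216 0.12296597] ((0.551392138004303, 0.16257666051387787), 0.026035461574792862) recess pred [0.55205619 0.16424382]
scene 1338 end(95..99.5%) [-0.01875876 -0.01751714 -0.01605728] max -0.014926690318794662
[ 9 15 10 21 17 16 18 19 19 21 20 18 21 16 18 23 14  4  0  0  0  0  0  0
  0  0  0  0  0  0  0  0  0  0  0  0  0  0  0]
((0.5528244376182556, 0.14508266746997833), (0.09361670166254044, 0.15873806178569794), 6.415038108825684)
plane [ 0.00063393 -0.00446235  0.10646331]
cap 92 [0.55276835 0.16207527 0.12187694] ((0.5514670610427856, 0.16219733655452728), 0.027090592309832573) recess pred [0.55205619 0.16424382]
```

View pics/tops1.png

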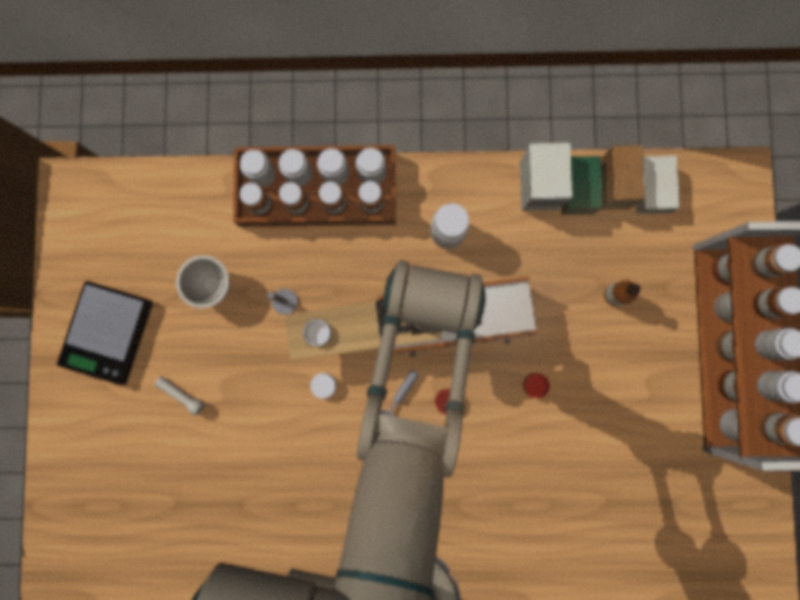

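View pics/scenes1.png

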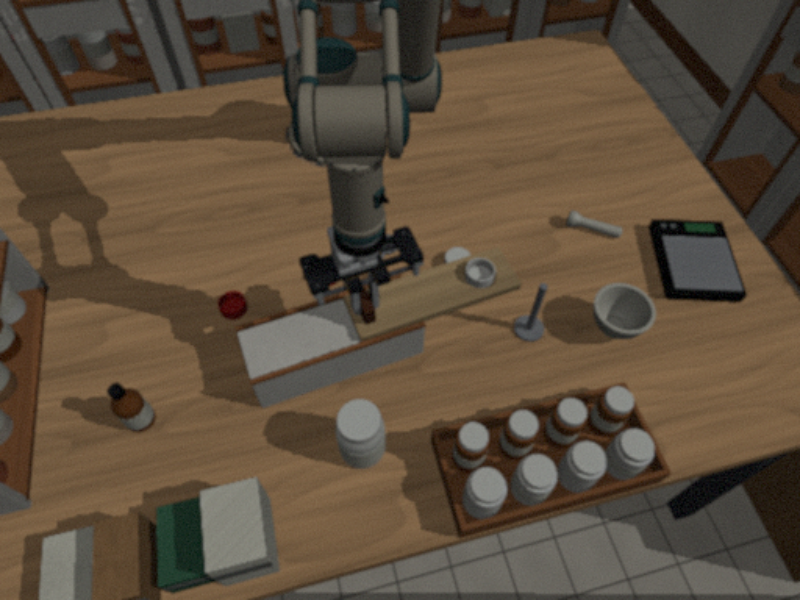

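Both pictures show the board flat, with the cap in place at top (318,332). The outer end is about 15 mm short of the post, and the bystanders haven't moved. Last 15 mm now.

Request:
step_arm(
  steps=[-0.05, 0.3, 0, 0, 1.4, -0.1, 0.7, 0, 0, 1.4, -0.14, 1.1, 0, 0, 1.4, -0.17, 1.35, 0, 0, 1.4, -0.19, 1.5, 0, 0, 1.4, -0.19, 1.5, 0, 0, 1.4, -0.19, 1.5, 0, 0, 1.4, -0.19, 1.5, 0, 0, 1.4, -0.19, 1.5, 0, 0, 1.4],
)

```text
clock: 12.42
eef_pos: [0.5772, -0.0348, 0.116]
eef_rot: [-179.7, 0.2, -172.8]
wrist_force: [-0.4, -5.4, 6.4]
gripper_width: 0.0198
```

```bash
python3 chk.py s2; python3 - <<'E'
from h import *
c=np.load('top.npz')['frame'];cv2.imwrite('pics/t8.png',cv2.resize(c[160:280,150:300][:,:,::-1],(750,600),interpolation=cv2.INTER_CUBIC))
V=world(np.load('top.npz'))
m=(V[...,2]>.135)&(V[...,2]<.15)&(abs(V[...,0]-.62)<.03)&(abs(V[...,1]-.25)<.03);print('post',V[m].mean(0))
E
```

```text
12.4167 [ 0.57722748 -0.03482287  0.11596079] [-179.70109805    0.19229697 -172.75995958] 0.019832307880759098 [-0.35019944 -5.402462    6.44390135] [-0.83753211  0.08296774  0.05185542]
top 1417 end(95..99.5%) [-0.00457836 -0.00345871 -0.00187847] max -0.0011323493824341104
[13 18 12 18 16 13 13 17 14 22 17 14 18 18 15 22 19 15 17 21 16 21 18 17
  6  0  0  0  0  0  0  0  0  0  0  0  0  0  0]
((0.5524893999099731, 0.15149323642253876), (0.09024714678525925, 0.17240497469902039), 7.10154390335083)
plane [-9.27012474e-05 -6.23209248e-03  1.07437587e-01]
cap 55 [0.55069792 0.17732613 0.12307448] ((0.5500454306602478, 0.17691710591316223), 0.025692148134112358) recess pred [0.55045998 0.17850013]
scene 1439 end(95..99.5%) [-0.0049811  -0.00357127 -0.00162405] max -0.00029664272243171895
[17 12 14 13 14 16 11 10 12 14 17 17 22 15 19 18 19 16 20 14 22 20 18 14
  6  0  0  0  0  0  0  0  0  0  0  0  0  0  0]
((0.5525447130203247, 0.15170703828334808), (0.09230167418718338, 0.17336700856685638), 7.408434867858887)
plane [ 0.00142606 -0.00547159  0.10595594]
cap 88 [0.55084285 0.17529775 0.1215022 ] ((0.5502542853355408, 0.17696456611156464), 0.02621597796678543) recess pred [0.55045998 0.17850013]
post [0.6222746  0.24791874 0.14112807]
```

View pics/t8.png

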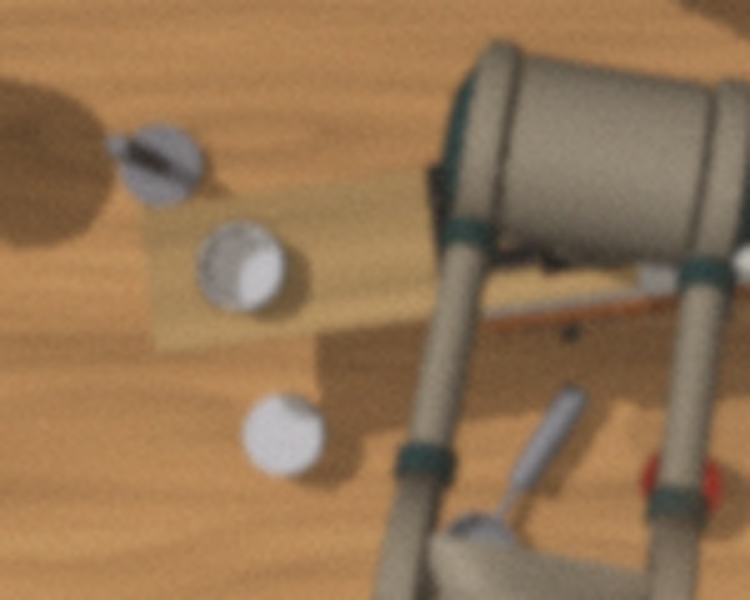

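The outer end is now level with the post (about -1 mm), and the board is flat (slope under 0.01). The cap is seated at (242,266), and the unused cap at (284,435) hasn't moved. I'll let it settle briefly, then hand in.

Request:
step_arm(
  steps=[0, 0, 0, 0, 1.4, 0, 0, 0, 0, 1.4, 0, 0, 0, 0, 1.4, 0, 0, 0, 0, 1.4, 0, 0, 0, 0, 1.4, 0, 0, 0, 0, 1.4],
)

```text
clock: 13.02
eef_pos: [0.5772, -0.0348, 0.1159]
eef_rot: [-179.7, 0.2, -172.8]
wrist_force: [1.0, -5.0, 5.4]
gripper_width: 0.0199
```

```bash
python3 chk.py s3 | grep -v '^\[' && python3 -c "
from cell import ctrl
print(ctrl.sign_off())"
```

```text
13.0167 [ 0.57721513 -0.03483453  0.11592804] [-179.70347112    0.18660985 -172.75913662] 0.01985344957182966 [ 0.97422244 -5.02601024  5.3957901 ] [-0.80524723  0.08015594  0.09990803]
top 1423 end(95..99.5%) [-0.00442729 -0.00322604 -0.00197545] max -0.0010200313538197287
  5  0  0  0  0  0  0  0  0  0  0  0  0  0  0]
((0.552215039730072, 0.15168753266334534), (0.09006661176681519, 0.17239324748516083), 6.880146503448486)
plane [ 0.00072398 -0.00793834  0.10729879]
cap 59 [0.55145925 0.17760303 0.12276927] ((0.5498790740966797, 0.17749124765396118), 0.026082269847393036) recess pred [0.55044763 0.17848847]
scene 1441 end(95..99.5%) [-0.00515672 -0.00283872 -0.00119217] max -0.0006869993118943651
  8  0  0  0  0  0  0  0  0  0  0  0  0  0  0]
((0.5527874231338501, 0.15188194811344147), (0.09275306016206741, 0.17284980416297913), 6.942259311676025)
plane [-0.00041279 -0.00524457  0.10693238]
cap 90 [0.55156401 0.17590302 0.1212949 ] ((0.5513703227043152, 0.17537397146224976), 0.028079356998205185) recess pred [0.55044763 0.17848847]
the job is handed in; nothing more can be done
None
```

I set the open-side-up white cap in the board's recess, let it go, and slid the board out by its grip block until its end was level with the marker post. I handed in at 13.0 s, still gripping the block; no verdict was reported.

Last checks before handing in:
- **Board end:** about 1 mm short of the post's axis in both cameras (limit 8 mm).
- **Board:** flat, with a slope under 0.01 rad. The arm pose did not change over the last 0.5 s, and the arm presses down with about 5 N.
- **Cap:** rim 16–17 mm above the board's top, so it is seated. The two cameras differ on its distance from the expected recess centre: about 1 mm from the top camera and 3 mm from the scene camera. Both are within 6 mm.
- **Other objects:** no move came near the bystanders or the red caps, and those visible in the pictures looked unmoved. I did not measure their positions again at the end.

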